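# Clear the pile and put each thing back on its own mat

## Task

The small things were piled up so that the worktop could be wiped. Take the pile apart one thing at a time from the top, without toppling it, and set each upright in the middle of its own place: the tea-light candle on the round terracotta dish, the spice jar on the round cork coaster, the roll of black tape on the square blue tile, and last the sardine tin on the small wooden board, lying along the board's length. Leave the salt shaker and the egg timer where they stand.

Things in the scene. Friction and masses are not known exactly. Their poses are not given: they have to be found in the camera images.
- candle: tea-light candle, cream wax in a pale grey cup, round, 38 mm across, 15 mm high; top of the pile, standing on the spice jar's lid. Origin: centre of the underside, z up
- spice_jar: spice jar with a green lid and a brown label, round, 45 mm across, 106 mm high, third in the pile, standing on the roll of tape. Origin: centre of the underside, z up
- black_tape: roll of black electrical tape lying flat, round, 57 mm across, 19 mm high (solid to touch, its hole cannot be entered), second in the pile, lying on the sardine tin. Origin: centre of the underside, z up
- sardine_tin: flat oblong sardine tin with rounded corners, 61 mm (its x) by 103 mm (its y), 24 mm high, with a dark blue lid; bottom of the pile, on the worktop. Origin: centre of the underside, z up
- clay_dish: place of the candle: flat round terracotta dish, 116 mm across, its flat top 6 mm above the worktop, with a shallow edge; fixed. Origin: centre of the underside, z up
- cork_coaster: place of the spice jar: round cork coaster, 96 mm across, 6 mm thick; fixed. Origin: centre of the underside, z up
- blue_tile: place of the tape: square blue ceramic tile, 108 mm by 108 mm, 8 mm thick; fixed. Origin: centre of the underside, z up
- wood_board: place of the sardine tin: small oblong wooden board with a dark groove along its edge, 150 mm (its x) by 105 mm (its y), 10 mm thick; fixed. Origin: centre of the underside, z up. The tin's y lies along the board's x, either way round
- salt: bystander: salt shaker, round, 44 mm across, 90 mm high; loose, to be left alone. Origin: centre of the underside
- timer: bystander: egg timer, red below and white above, round, 62 mm across, 51 mm high; loose, to be left alone. Origin: centre of the underside

How it is judged:
By the outcome, as a careful person would: the job done as asked, in the order asked, and still so for the second after the job is handed in, with the robot touching nothing.
It also fails if it takes over 112 s, if anything falls off the work surface, if the arm or the gripper's body presses on something with over 40 N, if the wrist force passes 120 N, or if a joint passes its speed limit or range.

## Robot

A 6-joint arm with a two-finger parallel gripper is mounted at the origin on a cart in front of the work surface, level with it; the furniture and walls round the work are solid. World frame = base frame: x ahead of the robot, y to its left, z up, the work surface at z = 0. Lengths are in m, angles in rad, forces in N, time in s.
With the tool pointing down it reaches from about 0.375 to 0.925 m from the base axis. Payload 5.7 kg.
Tool frame: the origin (TCP) lies at the very end of the fingers, on their centre line; the grasp point (between the pads) lies 19 mm behind it; z points along the fingers, y is the line along which they close (so a half turn about z gives the same grasp; the last joint's range is limited). The gripper opens to 85 mm and grips with 20 to 120 N. Pads are 22 mm wide; open, the fingers measure 114 mm over their backs; the gripper's body (76 mm by 85 mm) begins 54 mm behind the grasp point. The pads swing forward as they close: fully open they stand 13 mm farther back than shut.
Start: joints at [-1.223, 0.359, 1.51, -0, 1.272, -0.115], TCP at [0.268, -0.537, 0.231] pointing down, gripper open.
Joint ranges: [-2.97, 2.97], [-1.01, 2.36], [0.21, 2.38], [-0.96, 4.11], [0.2, 2.71], [-2.98, 2.98]. Speed limits (rad/s): [2.39, 2.39, 3.14, 3.14, 3.14, 3.14].

## Interface

Orientations are given as a unit quaternion [x, y, z, w].
In Python, from bench import sense, viewer, manip gives the robot as it stands.
- The arm moves only by the shell command python3 -m creep 'ROWS'. ROWS is JSON, a list of rows, each a list of 7 numbers: the shift along the world's x, y, z in cm, then the turn, a rotation vector about the world's x, y, z in rad, then the gripper's target within -1 to 1 (fully open at 1, half-way at 0, shut at -1). A call has 1 to 10 rows; each row is the pose to reach, as a shift and turn from the pose commanded when the call began; what a row does not reach only later rows make up. A row lasts 1/12 s, in which the tool goes at most 41.7 mm and 7.16 degrees, less where a joint would pass 70% of its speed; a pose out of reach is approached as far as the arm can. A call with a gripper value outside its range is refused whole. The fingers move at their own pace and stop on an object; the grip force is fixed at half the most. Time passes only in rows, so rows that repeat a pose let the fingers close. It gives the time, the measured TCP pose, the force, the opening and the grip force at its end, in the units of the state.
- sense(): the state, without advancing time (a new reading comes with each control period).
- viewer.grab_frame(name): name is "scene" or "top"; returns a dict with "pixels" (480x640x3 uint8, red, green, blue), "mtx" (3x3 intrinsics, pixels), "dist" ([k1, k2, p1, p2, k3] as OpenCV has them; the pictures are not rectified), "T" (4x4, takes a point from camera to world coordinates). Camera axes: x right, y down, z forward; pixel columns grow to the right and rows downward; lengths in m; the calibration is good to about 2 mm. A picture is of the moment at which its call begins. There is no depth.
- manip.sign_off(): hands the job in; it is judged then, once.
The state is a dict: "time": time; "qpos": joint angles; "qvel": joint speeds; "tau": joint torques, N m; "tcp_pos": TCP position; "tcp_rot": TCP orientation; "force": force on the tool from outside, world axes, zero at the start; "moment": the same for the moment, N m; "finger_gap": finger opening in m; "finger_force": force on a finger pad.
Only numpy, scipy, OpenCV 4.12 (cv2) and the standard library are available. Lean on these libraries where they do the work, as an engineer would, in place of code of your own. Each camera call takes 0.05 s, during which the arm holds its last target. There are 200 camera calls.

## Working session

There is one attempt and no reset: what is moved stays moved. The work goes in short steps, Python scripts to look and compute and a shell command to move; the robot and the scene stay as the last step left them, time stands still between calls to the robot, and variables do not carry over. Pictures are saved under pics/ and viewed, at most 14 in all, crops included, and the job is handed in when it is done.

```bash
mkdir -p pics
cat > h.py <<'E'
import numpy as np, cv2
from bench import sense, viewer, manip
def grab(n,f):
    d=viewer.grab_frame(n); cv2.imwrite('pics/'+f,cv2.cvtColor(np.array(d['pixels']),cv2.COLOR_RGB2BGR))
    np.savez('pics/'+f+'.npz',**{k:np.array(d[k]) for k in('mtx','dist','T')}); return d
def ray(f,uv):
    d=np.load('pics/'+f+'.npz'); p=cv2.undistortPoints(np.array([[uv]],float),d['mtx'],d['dist'])[0,0]
    return d['T'][:3,3], d['T'][:3,:3]@np.array([p[0],p[1],1])
def at(f,uv,z):
    o,r=ray(f,uv); return o+r*(z-o[2])/r[2]
def proj(f,P):
    d=np.load('pics/'+f+'.npz'); Ti=np.linalg.inv(d['T'])
    return cv2.projectPoints(np.atleast_2d(np.array(P,float)),cv2.Rodrigues(Ti[:3,:3])[0],Ti[:3,3],d['mtx'],d['dist'])[0][:,0]
E
python3 - <<'E'
from h import *
for n in('scene','top'):
    d=grab(n,n+'1.png'); print(n,np.round(d['T'],3).tolist(),d['mtx'][0][0])
s=sense(); print(s['time'],s['tcp_pos'],s['tcp_rot'],s['finger_gap'])
E
```

```text
scene [[-0.494, -0.458, 0.739, -0.129], [-0.869, 0.265, -0.417, 0.377], [-0.005, -0.849, -0.529, 0.603], [0.0, 0.0, 0.0, 1.0]] 452.96184997539115
top [[-0.004, -0.992, 0.128, 0.405], [-1.0, 0.005, 0.008, 0.006], [-0.009, -0.127, -0.992, 1.088], [0.0, 0.0, 0.0, 1.0]] 524.2705259910376
0.1 [ 0.26766069 -0.53627927  0.23052479] [ 9.73345181e-01  2.29343482e-01 -9.65706157e-05 -8.45970044e-04] 0.08541314485548676
```

View pics/scene1.png

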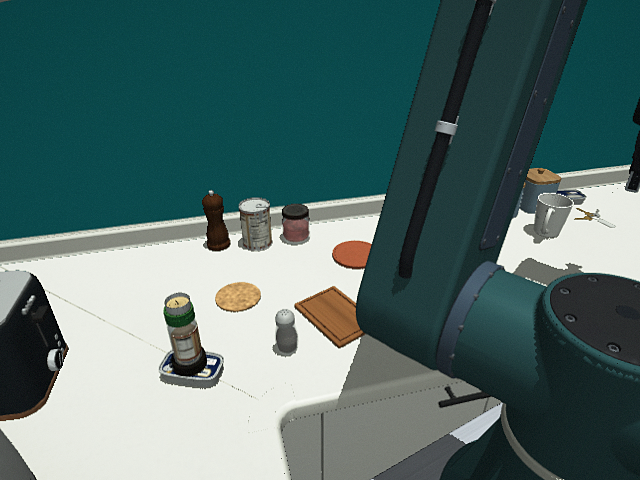

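View pics/top1.png

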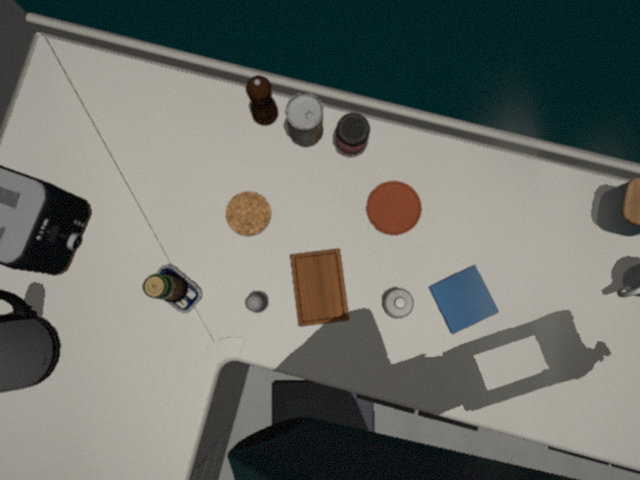

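The scene view shows the pile at about (185,340), the coaster (238,297), board (335,315) and salt (286,332). The top view shows the pile with the candle at (158,286), the tin at (180,288), coaster (248,213), dish (394,207), board (320,287), tile (464,299), timer (398,303) and salt (257,301).

Run:
```python
from h import *
a=cv2.imread('pics/scene1.png')[285:395,150:230]; b=cv2.imread('pics/top1.png')[255:320,135:210]
a=cv2.resize(a,None,fx=5,fy=5,interpolation=cv2.INTER_CUBIC); b=cv2.resize(b,None,fx=5,fy=5,interpolation=cv2.INTER_CUBIC)
c=np.zeros((550,775,3),np.uint8); c[:550,:400]=a; c[:325,400:775]=np.clip(b*1.6,0,255)
cv2.imwrite('pics/c1.png',c)
# places by colour in top
im=cv2.imread('pics/top1.png'); hsv=cv2.cvtColor(im,cv2.COLOR_BGR2HSV)
for n,(x0,y0,x1,y1),z in(('coaster',(215,180,280,245),.006),('dish',(355,170,432,245),.006),('board',(280,238,360,335),.01),('tile',(420,255,505,340),.008)):
    m=np.zeros(im.shape[:2],np.uint8); m[y0:y1,x0:x1]=(hsv[y0:y1,x0:x1,1]>95)*255
    k=max(cv2.findContours(m,cv2.RETR_EXTERNAL,cv2.CHAIN_APPROX_NONE)[0],key=cv2.contourArea)
    P=np.array([at('top1.png',p[0],z)[:2] for p in k],np.float32)
    (c,s,an)=cv2.minAreaRect(P); print(n,np.round(c,4),np.round(s,4),an, cv2.minEnclosingCircle(P)[1]*2)
```

```text
coaster [0.6143 0.1571] [0.091  0.0907] 26.94306182861328 0.09288431704044342
dish [ 0.625  -0.1483] [0.111  0.1132] 89.068603515625 0.11450035870075226
board [0.459  0.0087] [0.1474 0.102 ] 7.10501766204834 0.17442351579666138
tile [ 0.4335 -0.2844] [0.1034 0.102 ] 24.98405647277832 0.14121907949447632
```

View pics/c1.png

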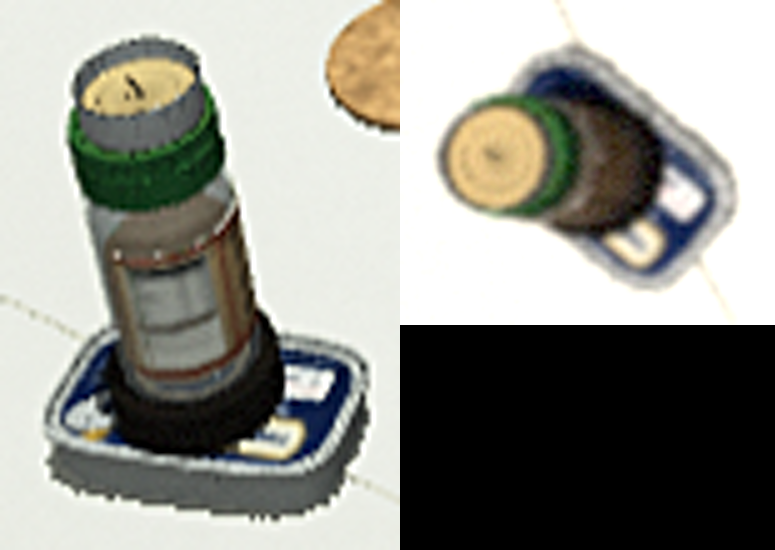

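The crops show the candle rim centred at about (153.4,285.8) in the top view and (176.8,300) in the scene view. The tin's outline is clear in both, so I'll fit a model to the silhouettes.

```bash
cat > fit.py <<'E'
from h import *
from scipy.optimize import minimize
t=np.linspace(0,2*np.pi,48,endpoint=False)
def cyl(x,y,r,z0,z1): return np.array([[x+r*np.cos(a),y+r*np.sin(a),z] for z in(z0,z1) for a in t])
def tin(x,y,yaw,z0=0,rc=.018):
    P=[(sx*(.0305-rc)+rc*np.cos(a),sy*(.0515-rc)+rc*np.sin(a)) for sx in(1,-1) for sy in(1,-1) for a in t]
    c,s=np.cos(yaw),np.sin(yaw); return np.array([[x+c*p-s*q,y+s*p+c*q,z] for z in(z0,z0+.024) for p,q in P])
def mask(f,parts,roi,k=8):
    x0,y0,x1,y1=roi; m=np.zeros(((y1-y0)*k,(x1-x0)*k),np.uint8)
    for P in parts:
        uv=(proj(f,P)-[x0,y0]+.5)*k; cv2.fillConvexPoly(m,cv2.convexHull(np.round(uv).astype(np.int32)),255)
    return cv2.resize(m,(x1-x0,y1-y0),interpolation=cv2.INTER_AREA)/255.
def obs(f,roi,thr):
    x0,y0,x1,y1=roi; g=cv2.imread('pics/'+f)[y0:y1,x0:x1].astype(float)
    d=np.abs(g-np.median(g.reshape(-1,3),0)).max(2); return np.clip(d/thr,0,1)
def fit(views,model,p0,step):
    c=lambda p:sum(np.abs(mask(f,model(p),roi)-o).sum() for f,roi,o in views)
    S=np.vstack([p0]+[np.array(p0)+np.eye(len(p0))[i]*step[i] for i in range(len(p0))])
    r=minimize(c,p0,method='Nelder-Mead',options=dict(initial_simplex=S,maxiter=900,xatol=1e-4,fatol=.05)); return r.x,r.fun
E
python3 - <<'E'
from fit import *
print('cand top',at('top1.png',(153.4,285.8),.164),'scene',at('scene1.png',(176.8,300),.164))
rt=(138,255,210,318); rs=(152,285,230,395)
V=[('top1.png',rt,obs('top1.png',rt,60)),('scene1.png',rs,obs('scene1.png',rs,60))]
V[1][2][:40,60:]=0
mod=lambda p:[tin(*p[:3]),cyl(p[3],p[4],.0285,.024,.043),cyl(p[3],p[4],.0225,.043,.149),cyl(p[5],p[6],.019,.149,.164)]
c=at('top1.png',(153.4,285.8),.164)
for v in(V,V[:1],V[1:]):
  for y in(.8,-.6):
    x,f=fit(v,mod,[c[0],c[1]-.01,y,c[0],c[1],c[0],c[1]],[.01,.01,.3]+[.006]*4); print(np.round(x,4),f)
E
```

```text
cand top [0.45459494 0.29976383 0.164     ] scene [0.45386363 0.30023202 0.164     ]
[0.4305 0.2972 0.8799 0.4651 0.3004 0.4529 0.3003] 2002.2784313725492
[ 0.4584  0.3001 -0.7014  0.4556  0.3017  0.4556  0.2996] 887.7745098039217
[0.4226 0.2856 1.5774 0.4651 0.2951 0.4536 0.3014] 712.3529411764706
[ 0.459   0.3012 -0.7236  0.4541  0.297   0.4545  0.3014] 324.26666666666665
[ 0.4583  0.3001 -0.6782  0.4612  0.3008  0.4573  0.302 ] 572.6176470588234
[ 0.4581  0.2999 -0.6817  0.454   0.3013  0.4557  0.3002] 548.092156862745
```

```bash
python3 -m creep '[[4,8,1,0,0,0.1,1],[8,16,2,0,0,0.2,1],[12,25,2,0,0,0.3,1],[16,33,2,0,0,0.4,1],[16.5,37,2,0,0,0.41,1],[17,41,2,0,0,0.41,1],[17,41,2,0,0,0.41,1]]'; python3 -m creep '[[0.5,4,0,0,0,0,1],[0.8,8,0,0,0,0,1],[1,12,0,0,0,0,1],[1.2,16,0,0,0,0,1],[1.3,20,0,0,0,0,1],[1.4,24,0,0,0,0,1],[1.5,28,0,0,0,0,1],[1.6,32,0,0,0,0,1],[1.6,35,0,0,0,0,1],[1.6,38,0,0,0,0,1]]'
```

```text
time: 0.68
tcp_pos: [0.3854, -0.2689, 0.2473]
tcp_rot: [0.906, 0.423, -0.0, -0.0]
force: [0.6, 0.4, -0.4]
finger_gap: 0.0856
finger_force: 0.0
time: 1.52
tcp_pos: [0.4006, 0.111, 0.2474]
tcp_rot: [0.906, 0.423, -0.0, -0.0]
force: [0.9, -0.8, 0.0]
finger_gap: 0.0854
finger_force: 0.0
```

```bash
python3 -m creep '[[1.2,4,0,0,0,0,1],[2.4,8,0,0,0,0,1],[3.5,12,0,0,0,0,1],[4.6,16,0,0,0,0,1],[5.4,18.9,0,0,0,0,1],[5.4,18.9,0,0,0,0,1],[5.4,18.9,0,0,0,0,1]]'
python3 - <<'E'
from h import *
grab('top','top2.png'); grab('scene','scene2.png')
a=cv2.imread('pics/scene2.png')[180:400,100:300]; b=cv2.imread('pics/top2.png')[210:340,80:280]
c=np.zeros((540,780,3),np.uint8); a=cv2.resize(a,(490,540)); b=cv2.resize(b,(290,190)); c[:,:490]=a; c[:190,490:]=b
cv2.imwrite('pics/c2.png',c); print(sense()['tcp_pos'])
E
```

```text
time: 2.1
tcp_pos: [0.4551, 0.2992, 0.2468]
tcp_rot: [0.906, 0.424, -0.001, 0.0]
force: [-0.1, -0.5, -0.5]
finger_gap: 0.0852
finger_force: 0.0
[0.45447474 0.29713079 0.24694266]
```

View pics/c2.png

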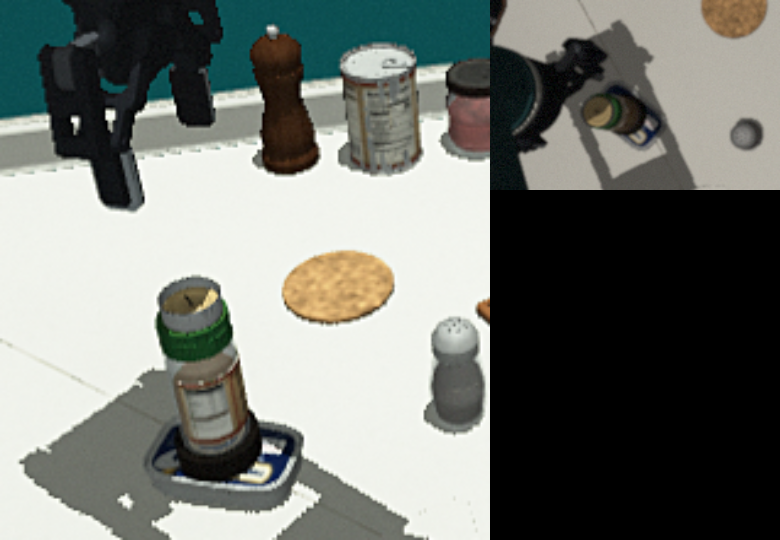

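The gripper is open and above the pile, straddling the candle, and the pile is still standing. Now I'll descend.

```bash
python3 -m creep '[[0,0,-2.5,0,0,0,1],[0,0,-5,0,0,0,1],[0,0,-7.5,0,0,0,1],[0,0,-8.2,0,0,0,1],[0,0,-8.2,0,0,0,1],[0,0,-8.2,0,0,0,1]]'; python3 -c "
from h import *
for i in range(4): grab('scene','x.png');print(sense()['tcp_pos'])"
```

```text
time: 2.7
tcp_pos: [0.4554, 0.2972, 0.1661]
tcp_rot: [0.907, 0.422, -0.0, 0.0]
force: [0.6, -0.0, 0.1]
finger_gap: 0.0852
finger_force: 0.0
[0.45607629 0.29777543 0.16679525]
[0.45641574 0.29812884 0.16715135]
[0.45646198 0.2982967  0.1671838 ]
[0.4563667  0.2983589  0.16708177]
```

```bash
python3 -m creep '[[-0.1,0.1,-1,0,0,0,1],[-0.2,0.15,-1.6,0,0,0,1],[-0.2,0.15,-1.6,0,0,0,1],[-0.2,0.15,-1.6,0,0,0,1],[-0.2,0.15,-1.6,0,0,0,1]]'; python3 -c "
from h import *
for i in range(2): grab('scene','x.png');print(sense()['tcp_pos'])"
```

```text
time: 3.32
tcp_pos: [0.4531, 0.2996, 0.1493]
tcp_rot: [0.906, 0.423, -0.0, -0.0]
force: [-0.2, -0.8, 1.1]
finger_gap: 0.0855
finger_force: 0.0
[0.45331504 0.29964672 0.14949744]
[0.45343393 0.29967327 0.14958656]
```

Close on the candle gradually.

```bash
python3 -m creep '[[0,0,0.05,0,0,0,0.3],[0,0,0.05,0,0,0,0.1],[0,0,0.05,0,0,0,0],[0,0,0.05,0,0,0,-0.1],[0,0,0.05,0,0,0,-0.2],[0,0,0.05,0,0,0,-0.3],[0,0,0.05,0,0,0,-0.4],[0,0,0.05,0,0,0,-0.5],[0,0,0.05,0,0,0,-0.5],[0,0,0.05,0,0,0,-0.5]]'
python3 - <<'E'
from h import *
grab('scene','scene3.png')
cv2.imwrite('pics/c3.png',cv2.resize(cv2.imread('pics/scene3.png')[230:400,110:270],None,fx=3.5,fy=3.5))
print(sense()['tcp_pos'])
E
```

```text
time: 4.25
tcp_pos: [0.4536, 0.2997, 0.1505]
tcp_rot: [0.906, 0.423, 0.0, -0.0]
force: [-0.2, 0.4, 5.6]
finger_gap: 0.0353
finger_force: 59.5
[0.45368784 0.29971051 0.15053048]
```

View pics/c3.png

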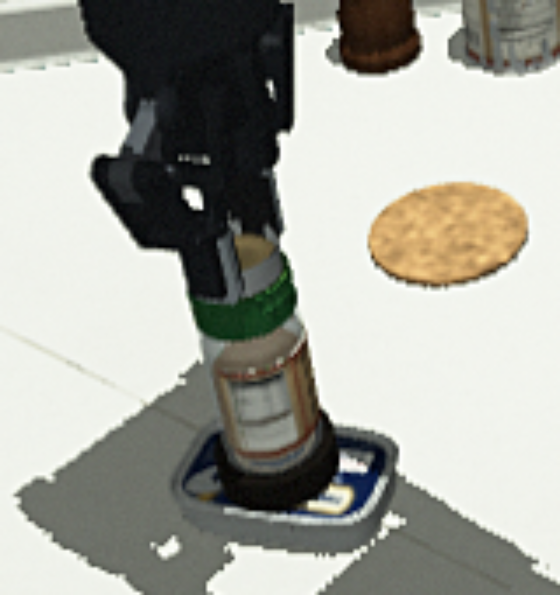

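The fingers hold the candle and the jar is upright. Lifting.

```bash
python3 -m creep '[[0,0,0.3,0,0,0,-0.6],[0,0,0.8,0,0,0,-0.6],[0,0,1.8,0,0,0,-0.6],[0,0,3.3,0,0,0,-0.6],[0,0,5,0,0,0,-0.6],[0,0,7,0,0,0,-0.6],[0,0,8,0,0,0,-0.6],[0,0,8,0,0,0,-0.6]]'
python3 - <<'E'
from h import *
grab('scene','scene4.png'); grab('top','top4.png')
a=cv2.resize(cv2.imread('pics/scene4.png')[180:390,110:250],None,fx=2.8,fy=2.8);b=cv2.resize(cv2.imread('pics/top4.png')[240:330,90:220],None,fx=3,fy=3)
c=np.zeros((588,782,3),np.uint8);c[:,:392]=a;c[:270,392:]=np.clip(b*1.5,0,255);cv2.imwrite('pics/c4.png',c)
print(sense()['tcp_pos'])
E
```

```text
time: 4.97
tcp_pos: [0.4549, 0.3004, 0.233]
tcp_rot: [0.906, 0.423, 0.003, -0.0]
force: [0.3, 0.4, 0.4]
finger_gap: 0.035
finger_force: 59.8
[0.45331068 0.29957613 0.23014801]
```

View pics/c4.png

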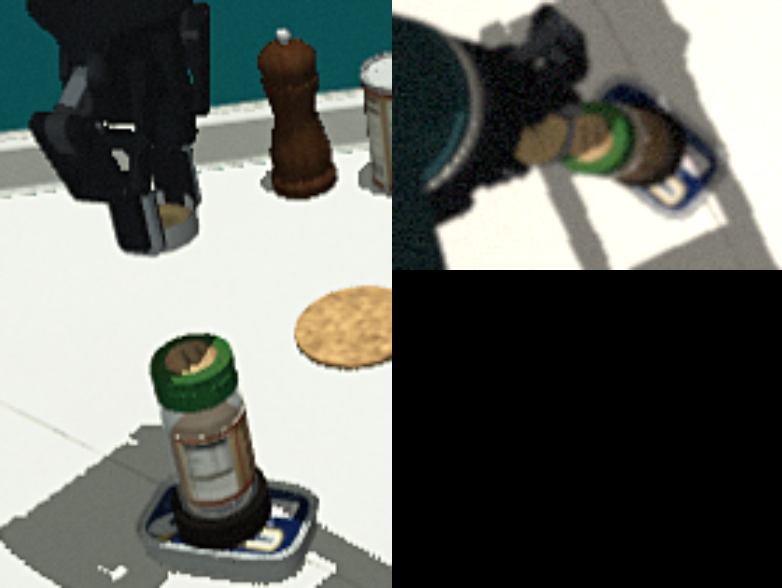

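The candle hangs level in the fingers, at about crop (545,137) in the top view, and the jar stands untouched.

```bash
python3 -c "
from h import *
print(at('top4.png',(140.8,285.5),.244), at('scene4.png',(166,254.5),.244))" ; python3 -m creep '[[0.5,-1.3,0,0,0,0,-0.6],[1.4,-3.6,0,0,0,0,-0.6],[2.5,-6.5,0,0,0,0,-0.6],[3.6,-9.4,0,0,0,0,-0.6],[4.7,-12.3,0,0,0,0,-0.6],[5.8,-15.2,0,0,0,0,-0.6],[6.9,-18.1,0,0,0,0,-0.6],[8,-21,0,0,0,0,-0.6],[9,-23.6,0,0,0,0,-0.6],[10,-26.2,0,0,0,0,-0.6]]';python3 -m creep '[[1,-2.6,0,0,0,0,-0.6],[2,-5.2,0,0,0,0,-0.6],[3,-7.8,0,0,0,0,-0.6],[4,-10.4,0,0,0,0,-0.6],[5,-13,0,0,0,0,-0.6],[6,-15.4,0,0,0,0,-0.6],[6.8,-17.4,0,0,0,0,-0.6],[7.2,-18.6,0,0,0,0,-0.6],[7.2,-18.6,0,0,0,0,-0.6],[7.2,-18.6,0,0,0,0,-0.6]]'
```

```text
[0.45087038 0.29454937 0.244     ] [0.46029131 0.30050523 0.244     ]
time: 5.9
tcp_pos: [0.5526, 0.036, 0.2284]
tcp_rot: [0.906, 0.423, -0.001, -0.001]
force: [1.2, 0.3, 0.7]
finger_gap: 0.0351
finger_force: 59.8
time: 6.73
tcp_pos: [0.6245, -0.1482, 0.2287]
tcp_rot: [0.906, 0.422, -0.001, -0.001]
force: [-0.3, 0.1, 0.7]
finger_gap: 0.0349
finger_force: 59.8
```

```bash
python3 -m creep '[[0,0,-2,0,0,0,-0.6],[0,0,-5,0,0,0,-0.6],[0,0,-8,0,0,0,-0.6],[0,0,-11,0,0,0,-0.6],[0,0,-14,0,0,0,-0.6],[0,0,-17,0,0,0,-0.6],[0,0,-19.5,0,0,0,-0.6],[0,0,-20.5,0,0,0,-0.6],[0,0,-20.5,0,0,0,-0.6],[0,0,-20.5,0,0,0,-0.6]]'
python3 - <<'E'
from h import *
grab('scene','scene5.png'); grab('top','top5.png')
a=cv2.resize(cv2.imread('pics/scene5.png')[200:290,310:390],None,fx=5,fy=5);b=cv2.resize(cv2.imread('pics/top5.png')[160:250,350:430],None,fx=5,fy=5)
cv2.imwrite('pics/c5.png',np.hstack([a,np.clip(b*1.5,0,255).astype(np.uint8)]))
print(sense()['tcp_pos'])
E
```

```text
time: 7.57
tcp_pos: [0.6251, -0.1475, 0.0253]
tcp_rot: [0.906, 0.423, -0.0, -0.0]
force: [0.8, -0.3, 0.1]
finger_gap: 0.0348
finger_force: 59.8
[ 0.62667165 -0.1484018   0.02691682]
```

View pics/c5.png

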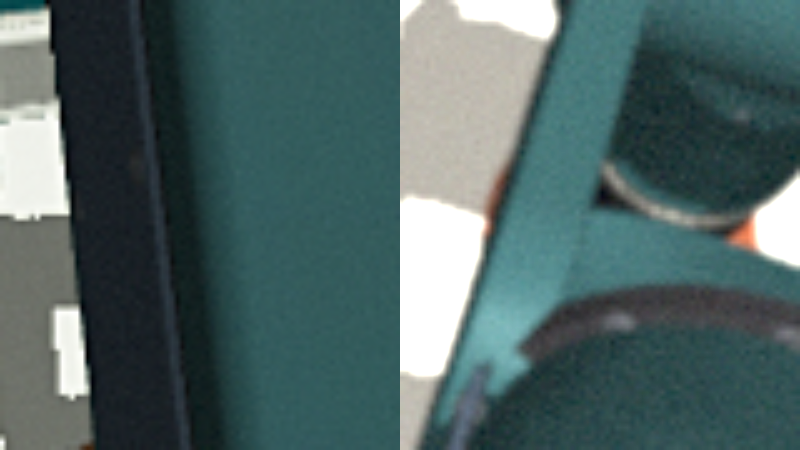

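The arm hides the dish from both cameras, so I'll lower by feel.

```bash
python3 -m creep '[[0,0,-0.6,0,0,0,-0.6],[0,0,-1.2,0,0,0,-0.6],[0,0,-1.5,0,0,0,-0.6],[0,0,-1.7,0,0,0,-0.6],[0,0,-1.8,0,0,0,-0.6],[0,0,-1.8,0,0,0,-0.6],[0,0,-1.8,0,0,0,-0.6]]'
```

```text
time: 8.25
tcp_pos: [0.6252, -0.1484, 0.0087]
tcp_rot: [0.906, 0.423, 0.0, -0.0]
force: [-4.7, 1.7, 14.7]
finger_gap: 0.0351
finger_force: 61.4
```

```bash
python3 -m creep '[[0,0,0.1,0,0,0,-0.2],[0,0,0.1,0,0,0,0],[0,0,0.1,0,0,0,0.2],[0,0,0.1,0,0,0,0.4],[0,0,0.1,0,0,0,0.5],[0,0,0.1,0,0,0,0.5],[0,0,1,0,0,0,0.5],[0,0,3,0,0,0,0.5],[0,0,6,0,0,0,0.7],[0,0,10,0,0,0,1]]'; python3 -m creep '[[-1,3,4,0,0,0,1],[-3,7,8,0,0,0,1],[-5,11,11,0,0,0,1],[-6,15,13,0,0,0,1],[-7,19,13,0,0,0,1],[-8,23,13,0,0,0,1],[-9,27,13,0,0,0,1],[-10,30,13,0,0,0,1],[-10,30,13,0,0,0,1],[-10,30,13,0,0,0,1]]'
python3 - <<'E'
from h import *
grab('top','top6.png')
print(sense()['tcp_pos'])
im=cv2.imread('pics/top6.png')
cv2.imwrite('pics/c6.png',np.hstack([np.clip(cv2.resize(im[160:250,350:430],None,fx=5,fy=5)*1.3,0,255).astype(np.uint8),np.clip(cv2.resize(im[240:330,135:215],None,fx=5,fy=5)*1.5,0,255).astype(np.uint8)]))
E
```

```text
time: 9.08
tcp_pos: [0.6231, -0.1477, 0.1059]
tcp_rot: [0.906, 0.423, -0.002, -0.002]
force: [0.6, -1.2, 0.3]
finger_gap: 0.0824
finger_force: 0.0
time: 9.92
tcp_pos: [0.5233, 0.1563, 0.2381]
tcp_rot: [0.905, 0.425, 0.001, -0.001]
force: [0.9, 0.3, 0.8]
finger_gap: 0.0853
finger_force: 0.0
[0.52422558 0.15395753 0.23786021]
```

View pics/c6.png

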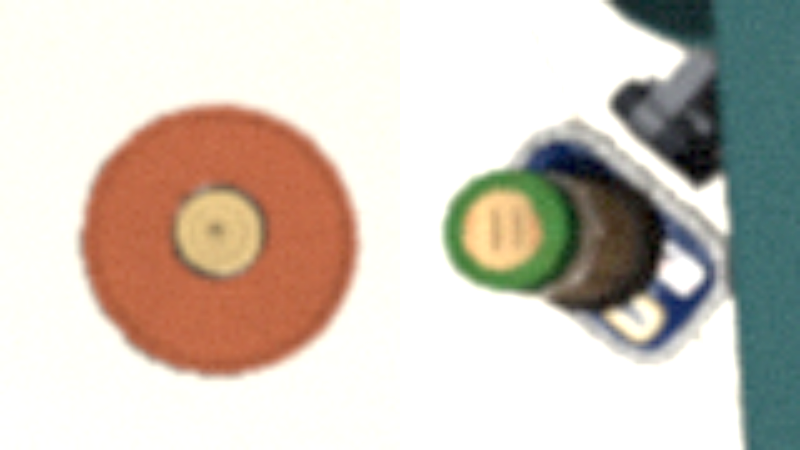

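The candle sits centred on the dish once parallax is allowed for. The jar's lid centre is at (157.0,285.8) in the top view.

```bash
python3 -c "
from h import *
print(at('top6.png',(157.0,285.8),.149))
# scene4: lid top ellipse centre
print(at('scene4.png',(110+193.5/2.8-.3,180+359/2.8-.3),.149))
from fit import *
rt=(135,255,190,300)
"; python3 -m creep '[[-1,3,0,0,0,0,1],[-2.5,6,0,0,0,0,1],[-4,10,0,0,0,0,1],[-6,14,0,0,0,0,1],[-6.9,14.6,0,0,0,0,1],[-6.9,14.6,0,0,0,0,1],[-6.9,14.6,0,0,0,0,1],[-6.9,14.6,0,0,0,0,1]]'
```

```text
[0.45536958 0.29810365 0.149     ]
[0.45274638 0.29999007 0.149     ]
time: 10.63
tcp_pos: [0.4572, 0.2962, 0.2372]
tcp_rot: [0.906, 0.422, 0.0, 0.0]
force: [-0.3, 0.1, -0.6]
finger_gap: 0.0856
finger_force: 0.0
```

```bash
python3 -m creep '[[-0.1,0.1,-2.5,0,0,0,1],[-0.1,0.2,-5,0,0,0,1],[-0.1,0.2,-6,0,0,0,1],[-0.1,0.2,-6,0,0,0,1],[-0.1,0.2,-6,0,0,0,1],[-0.1,0.2,-6,0,0,0,1],[-0.1,0.2,-6,0,0,0,1],[-0.1,0.2,-6,0,0,0,1]]'; python3 -c "
from h import *
for i in range(4): grab('scene','x.png');print(sense()['tcp_pos'])"
```

```text
time: 11.3
tcp_pos: [0.4562, 0.2998, 0.1782]
tcp_rot: [0.906, 0.423, 0.001, -0.0]
force: [-0.0, -0.5, 0.0]
finger_gap: 0.0857
finger_force: 0.0
[0.45600624 0.29981314 0.17806146]
[0.45582041 0.29976723 0.17785912]
[0.4556233  0.29975607 0.17768277]
[0.45550768 0.29973431 0.17751142]
```

```bash
python3 -m creep '[[-0.1,0,-2,0,0,0,1],[-0.1,0,-4,0,0,0,1],[-0.1,0,-6,0,0,0,1],[-0.1,0,-7.2,0,0,0,1],[-0.1,0,-7.2,0,0,0,1],[-0.1,0,-7.2,0,0,0,1],[-0.1,0,-7.2,0,0,0,1]]'; python3 -m creep '[[0,0,0,0,0,0,0.6],[0,0,0,0,0,0,0.4],[0,0,0,0,0,0,0.3],[0,0,0,0,0,0,0.2],[0,0,0,0,0,0,0.1],[0,0,0,0,0,0,0],[0,0,0,0,0,0,-0.1],[0,0,0,0,0,0,-0.3],[0,0,0,0,0,0,-0.5],[0,0,0,0,0,0,-0.5]]'
```

```text
time: 12.08
tcp_pos: [0.4549, 0.2999, 0.1058]
tcp_rot: [0.906, 0.423, 0.001, -0.0]
force: [-0.3, 0.4, -0.4]
finger_gap: 0.0852
finger_force: 0.0
time: 12.92
tcp_pos: [0.4547, 0.2997, 0.1057]
tcp_rot: [0.906, 0.423, 0.0, -0.0]
force: [-1.2, -1.0, 5.5]
finger_gap: 0.0441
finger_force: 60.8
```

```bash
python3 -m creep '[[0,0,0.2,0,0,0,-0.5],[0,0,0.6,0,0,0,-0.5],[0,0,1.2,0,0,0,-0.5],[0,0,2.2,0,0,0,-0.5],[0,0,3.6,0,0,0,-0.5],[0,0,5,0,0,0,-0.5],[0,0,6.2,0,0,0,-0.5],[0,0,6.8,0,0,0,-0.5],[0,0,7,0,0,0,-0.5],[0,0,7,0,0,0,-0.5]]'
python3 - <<'E'
from h import *
grab('scene','scene7.png'); grab('top','top7.png')
a=cv2.resize(cv2.imread('pics/scene7.png')[200:390,120:260],None,fx=3,fy=3);b=cv2.resize(cv2.imread('pics/top7.png')[240:330,110:220],None,fx=3,fy=3)
c=np.zeros((570,750,3),np.uint8);c[:,:420]=a;c[:270,420:]=np.clip(b*1.5,0,255);cv2.imwrite('pics/c7.png',c)
print(sense()['tcp_pos'])
E
```

```text
time: 13.75
tcp_pos: [0.4546, 0.2997, 0.1758]
tcp_rot: [0.906, 0.423, 0.001, -0.0]
force: [-1.0, -0.1, -1.7]
finger_gap: 0.0438
finger_force: 61.2
[0.45389358 0.2993826  0.17462775]
```

View pics/c7.png

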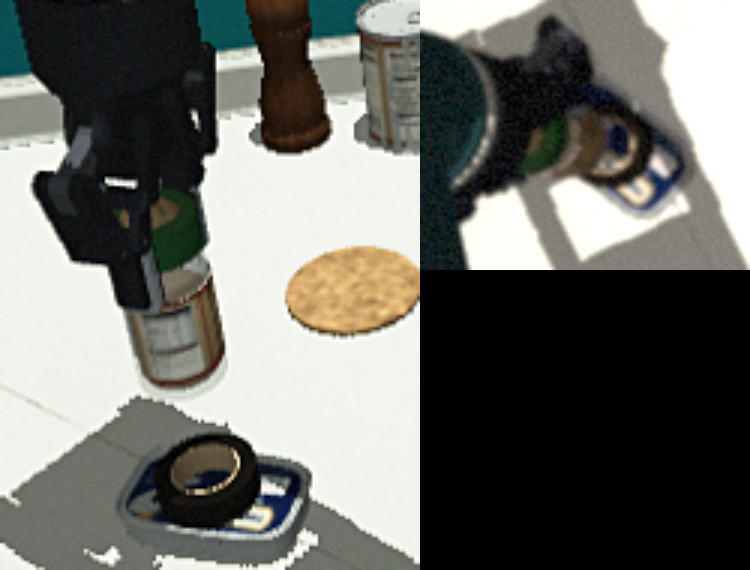

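The jar hangs upright in the gripper, with the tape and tin left in place. On to the coaster.

```bash
python3 -m creep '[[0.8,-0.7,0,0,0,0,-0.5],[2.4,-2.1,0,0,0,0,-0.5],[4.4,-3.9,0,0,0,0,-0.5],[6.6,-5.9,0,0,0,0,-0.5],[8.8,-7.8,0,0,0,0,-0.5],[11,-9.8,0,0,0,0,-0.5],[13.2,-11.8,0,0,0,0,-0.5],[15,-13.3,0,0,0,0,-0.5],[16,-14.2,0,0,0,0,-0.5],[16,-14.2,0,0,0,0,-0.5]]';  python3 -m creep '[[0,0,-1,0,0,0,-0.5],[0,0,-3,0,0,0,-0.5],[0,0,-5,0,0,0,-0.5],[0,0,-7,0,0,0,-0.5],[0,0,-8.5,0,0,0,-0.5],[0,0,-9.3,0,0,0,-0.5],[0,0,-9.3,0,0,0,-0.5],[0,0,-9.3,0,0,0,-0.5],[0,0,-9.3,0,0,0,-0.5]]'
```

```text
time: 14.68
tcp_pos: [0.6167, 0.1549, 0.1742]
tcp_rot: [0.907, 0.421, 0.0, 0.0]
force: [0.3, -0.1, -1.3]
finger_gap: 0.0436
finger_force: 61.4
time: 15.43
tcp_pos: [0.6146, 0.1581, 0.0828]
tcp_rot: [0.906, 0.423, 0.001, 0.0]
force: [0.6, 0.4, -0.8]
finger_gap: 0.0444
finger_force: 61.4
```

```bash
python3 -m creep '[[0,0,-0.5,0,0,0,-0.5],[0,-0.1,-0.9,0,0,0,-0.5],[0,-0.1,-1.1,0,0,0,-0.5],[0,-0.1,-1.2,0,0,0,-0.5],[0,-0.1,-1.3,0,0,0,-0.5],[0,-0.1,-1.4,0,0,0,-0.5],[0,-0.1,-1.4,0,0,0,-0.5]]'
```

```text
time: 16.02
tcp_pos: [0.6144, 0.1566, 0.0694]
tcp_rot: [0.906, 0.423, 0.0, -0.0]
force: [-2.3, -0.1, 9.2]
finger_gap: 0.0435
finger_force: 62.3
```

Contact. Release and retreat, then look at the jar, the tape and the tin.

```bash
python3 -m creep '[[0,0,0,0,0,0,0.1],[0,0,0,0,0,0,0.3],[0,0,0,0,0,0,0.5],[0,0,0,0,0,0,0.7],[0,0,0,0,0,0,0.9],[0,0,0,0,0,0,1],[0,0,1,0,0,0,1],[0,0,3,0,0,0,1],[0,0,6,0,0,0,1],[0,0,9.5,0,0,0,1]]'; python3 -m creep '[[0,0,3,0,0,0,1],[-1,-3,3,0,0,0,1],[-2,-7,3,0,0,0,1],[-3,-11,3,0,0,0,1],[-4,-15,3,0,0,0,1],[-4,-19,3,0,0,0,1],[-4,-19,3,0,0,0,1]]'
python3 - <<'E'
from h import *
grab('scene','scene8.png'); grab('top','top8.png')
s=cv2.imread('pics/scene8.png');t=cv2.imread('pics/top8.png')
a=cv2.resize(s[240:390,150:270],(400,500));b=cv2.resize(t[180:330,140:280],None,fx=2.8,fy=2.8)
c=np.zeros((500,792,3),np.uint8);c[:,:400]=a;c[:420,400:]=np.clip(b*1.5,0,255);cv2.imwrite('pics/c8.png',c)
print(sense()['tcp_pos'])
E
```

```text
time: 16.85
tcp_pos: [0.6128, 0.1563, 0.163]
tcp_rot: [0.906, 0.423, -0.002, -0.001]
force: [0.2, -0.9, 0.4]
finger_gap: 0.0856
finger_force: 0.0
time: 17.43
tcp_pos: [0.5742, -0.0401, 0.1941]
tcp_rot: [0.907, 0.421, -0.0, 0.002]
force: [0.9, 0.1, 0.4]
finger_gap: 0.0853
finger_force: 0.0
[ 0.57441635 -0.03507806  0.19382843]
```

View pics/c8.png

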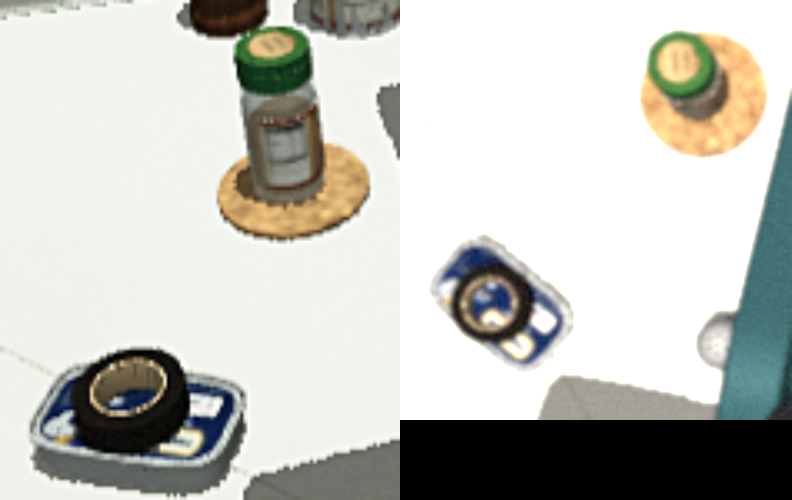

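The jar stands on the coaster, with its lid at top px (240.7,202.5). The tape lies on the tin at about (172,288).

Run:
```python
from fit import *
print('jar',at('top8.png',(240.75,202.5),.112), 'coaster c .6143 .1571')
rt=(145,255,212,318)
o=obs('top8.png',rt,60); V=[('top8.png',rt,o)]
print('tin',fit(V,lambda p:[tin(*p),cyl(p[0],p[1],.025,.024,.043)],[.4585,.3,-.70],[.006,.006,.1]))
rs=(155,340,227,388)
V2=[('scene8.png',rs,obs('scene8.png',rs,60))]
print('tin scene',fit(V2,lambda p:[tin(*p[:3]),cyl(p[3],p[4],.0285,.024,.043)],[.4585,.3,-.70,.455,.3],[.006,.006,.1,.006,.006]))
for f,r in(('top8.png',rt),('scene8.png',rs)):
    g=cv2.imread('pics/'+f)[r[1]:r[3],r[0]:r[2]].astype(float); d=g.max(2)
    o=np.clip((95-d)/40,0,1) if f[0]=='s' else np.clip((60-d)/25,0,1)
    m=(o>.5).astype(np.uint8); k=max(cv2.findContours(m,cv2.RETR_EXTERNAL,cv2.CHAIN_APPROX_NONE)[0],key=cv2.contourArea)
    hull=np.zeros(m.shape,np.uint8); cv2.fillConvexPoly(hull,cv2.convexHull(k),1)
    print(f,'tape',fit([(f,r,hull.astype(float))],lambda p:[cyl(p[0],p[1],.0285,.024,.043)],[.455,.3],[.006,.006]),hull.sum())
```

```text
jar [0.61442966 0.15609347 0.112     ] coaster c .6143 .1571
tin (array([ 0.45822954,  0.3011072 , -0.72050977]), np.float64(368.16960784313727))
tin scene (array([ 0.46259486,  0.3112094 , -0.48963072,  0.45792042,  0.26475042]), np.float64(992.6764705882354))
top8.png tape (array([0.4580233 , 0.30112618]), np.float64(77.8156862745098)) 636
scene8.png tape (array([0.45610917, 0.30247718]), np.float64(126.80392156862744)) 1041
```

```bash
python3 -c "
from h import *
print(at('top8.png',(172.9,288.25),.038))"; python3 -m creep '[[-1.2,4,0,0,0,0,1],[-2.4,8,0,0,0,0,1],[-3.6,12,0,0,0,0,1],[-5,16,0,0,0,0,1],[-6.4,20,0,0,0,0,1],[-7.8,24,0,0,0,0,1],[-9.2,28,0,0,0,0,1],[-10.6,31.5,0,0,0,0,1],[-11.7,33.8,0,0,0,0,1],[-11.7,33.8,0,0,0,0,1]]'; python3 -m creep '[[0,0,-3,0,0,0,1],[0,0,-6,0,0,0,1],[0,0,-9,0,0,0,1],[0,0,-11.5,0,0,0,1],[0,0,-12,0,0,0,1],[0,0,-12,0,0,0,1],[0,0,-12,0,0,0,1],[0,0,-12,0,0,0,1]]'; python3 -c "
from h import *
for i in range(3): grab('scene','x.png');print(sense()['tcp_pos'])"
```

```text
[0.4562926 0.3007383 0.038    ]
time: 18.37
tcp_pos: [0.4541, 0.3103, 0.1934]
tcp_rot: [0.905, 0.425, 0.0, -0.001]
force: [0.1, -0.4, -0.7]
finger_gap: 0.0854
finger_force: 0.0
time: 19.03
tcp_pos: [0.4586, 0.3053, 0.0747]
tcp_rot: [0.906, 0.423, 0.001, -0.0]
force: [0.2, -0.2, -0.4]
finger_gap: 0.0855
finger_force: 0.0
[0.45867637 0.30530907 0.07483892]
[0.45857742 0.30523274 0.07476582]
[0.45840799 0.30508694 0.0745749 ]
```

Target (0.4570,0.3010,0.026): shift −0.15, −0.4, −4.85.

```bash
python3 -m creep '[[-0.1,-0.3,-0.5,0,0,0,1],[-0.15,-0.4,-2,0,0,0,1],[-0.15,-0.4,-3.5,0,0,0,1],[-0.15,-0.4,-4.5,0,0,0,1],[-0.15,-0.4,-4.8,0,0,0,1],[-0.15,-0.4,-4.8,0,0,0,1],[-0.15,-0.4,-4.8,0,0,0,1],[-0.15,-0.4,-4.8,0,0,0,1]]';  python3 -m creep '[[0,0,0,0,0,0,0.7],[0,0,0,0,0,0,0.55],[0,0,0,0,0,0,0.45],[0,0,0,0,0,0,0.35],[0,0,0,0,0,0,0.25],[0,0,0,0,0,0,0.1],[0,0,0,0,0,0,0],[0,0,0,0,0,0,-0.2],[0,0,0,0,0,0,-0.2]]'
```

```text
time: 19.85
tcp_pos: [0.4563, 0.3008, 0.0256]
tcp_rot: [0.906, 0.423, 0.001, -0.0]
force: [-0.1, 0.1, -0.1]
finger_gap: 0.0853
finger_force: 0.0
time: 20.6
tcp_pos: [0.456, 0.3006, 0.0258]
tcp_rot: [0.906, 0.423, 0.0, -0.0]
force: [-1.3, -0.6, 8.7]
finger_gap: 0.0535
finger_force: 61.3
```

```bash
python3 -m creep '[[0,0,0.2,0,0,0,-0.3],[0,0,0.6,0,0,0,-0.3],[0,0,1.4,0,0,0,-0.3],[0,0,2.8,0,0,0,-0.3],[0,0,4.8,0,0,0,-0.3],[0,0,7,0,0,0,-0.3],[0,0,9.5,0,0,0,-0.3],[0,0,12,0,0,0,-0.3],[0,0,13.4,0,0,0,-0.3],[0,0,14,0,0,0,-0.3]]'
python3 - <<'E'
from h import *
grab('scene','scene9.png'); grab('top','top9.png')
a=cv2.resize(cv2.imread('pics/scene9.png')[200:390,120:260],None,fx=3,fy=3);b=cv2.resize(cv2.imread('pics/top9.png')[240:330,110:220],None,fx=3,fy=3)
c=np.zeros((570,750,3),np.uint8);c[:,:420]=a;c[:270,420:]=np.clip(b*1.5,0,255);cv2.imwrite('pics/c9.png',c)
print(sense()['tcp_pos'])
E
```

```text
time: 21.43
tcp_pos: [0.4572, 0.3013, 0.1681]
tcp_rot: [0.906, 0.423, 0.002, -0.0]
force: [0.6, 0.7, -1.1]
finger_gap: 0.0533
finger_force: 63.0
[0.45647934 0.30092078 0.16637917]
```

View pics/c9.png

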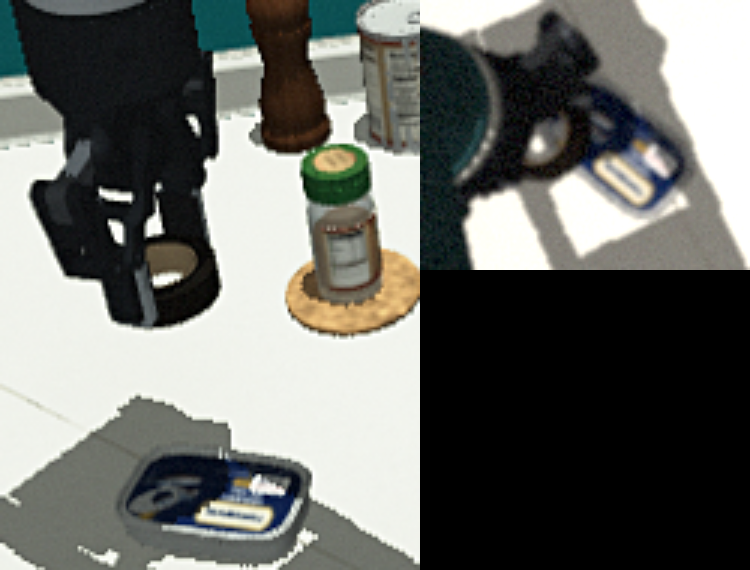

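The tape is held level and the tin is undisturbed. On to the tile.

```bash
python3 -m creep '[[0,-1,0,0,0,0,-0.3],[0,-3,0,0,0,0,-0.3],[0,-6,0,0,0,0,-0.3],[0,-9,0,0,0,0,-0.3],[0,-12,0,0,0,0,-0.3],[0,-15,0,0,0,0,-0.3],[0,-18,0,0,0,0,-0.3],[-0.2,-21,0,0,0,0,-0.3],[-0.3,-24,0,0,0,0,-0.3],[-0.4,-27,0,0,0,0,-0.3]]';python3 -m creep '[[-0.2,-3,0,0,0,0,-0.3],[-0.4,-6,0,0,0,0,-0.3],[-0.6,-9,0,0,0,0,-0.3],[-0.8,-12,0,0,0,0,-0.3],[-1,-15,0,0,0,0,-0.3],[-1.2,-18,0,0,0,0,-0.3],[-1.4,-21,0,0,0,0,-0.3],[-1.6,-24,0,0,0,0,-0.3],[-1.7,-27,0,0,0,0,-0.3],[-1.8,-29,0,0,0,0,-0.3]]';python3 -m creep '[[-0.1,-1.5,0,0,0,0,-0.3],[-0.1,-2.4,-1,0,0,0,-0.3],[-0.1,-2.4,-3,0,0,0,-0.3],[-0.1,-2.4,-6,0,0,0,-0.3],[-0.1,-2.4,-9,0,0,0,-0.3],[-0.1,-2.4,-11,0,0,0,-0.3],[-0.1,-2.4,-13,0,0,0,-0.3],[-0.1,-2.4,-13,0,0,0,-0.3],[-0.1,-2.4,-13,0,0,0,-0.3],[-0.1,-2.4,-13,0,0,0,-0.3]]'
```

```text
time: 22.37
tcp_pos: [0.4498, 0.0288, 0.1635]
tcp_rot: [0.906, 0.423, -0.002, -0.001]
force: [0.7, 0.3, -0.6]
finger_gap: 0.0535
finger_force: 63.0
time: 23.2
tcp_pos: [0.4321, -0.2619, 0.1635]
tcp_rot: [0.907, 0.422, -0.001, -0.001]
force: [0.7, -0.2, -0.0]
finger_gap: 0.0536
finger_force: 63.0
time: 24.03
tcp_pos: [0.4328, -0.283, 0.0352]
tcp_rot: [0.906, 0.423, -0.0, -0.0]
force: [-0.9, -0.4, 0.3]
finger_gap: 0.0537
finger_force: 63.3
```

```bash
python3 -m creep '[[0,-0.1,-0.8,0,0,0,-0.3],[0,-0.1,-1.6,0,0,0,-0.3],[0,-0.1,-2.1,0,0,0,-0.3],[0,-0.1,-2.3,0,0,0,-0.3],[0,-0.1,-2.4,0,0,0,-0.3],[0,-0.1,-2.5,0,0,0,-0.3],[0,-0.1,-2.5,0,0,0,-0.3]]'
```

```text
time: 24.62
tcp_pos: [0.4328, -0.2845, 0.0101]
tcp_rot: [0.906, 0.423, -0.0, -0.0]
force: [0.0, 0.6, -1.1]
finger_gap: 0.0537
finger_force: 63.4
```

```bash
python3 -m creep '[[0.05,0,-0.05,0,0,0,-0.3],[0.05,0,-0.05,0,0,0,-0.3],[0.05,0,-0.1,0,0,0,-0.3],[0.05,0,-0.1,0,0,0,-0.3],[0.05,0,-0.15,0,0,0,-0.3],[0.05,0,-0.15,0,0,0,-0.3]]'
```

```text
time: 25.12
tcp_pos: [0.4331, -0.2845, 0.0098]
tcp_rot: [0.906, 0.423, -0.0, 0.0]
force: [-4.7, 1.0, 15.2]
finger_gap: 0.0534
finger_force: 65.0
```

Contact. Release, retreat, and go back towards the tin.

```bash
python3 -m creep '[[0,0,0.1,0,0,0,0.4],[0,0,0.1,0,0,0,0.6],[0,0,0.1,0,0,0,0.8],[0,0,0.1,0,0,0,1],[0,0,0.1,0,0,0,1],[0,0,0.1,0,0,0,1],[0,0,1,0,0,0,1],[0,0,4,0,0,0,1],[0,0,8,0,0,0,1],[0,0,12,0,0,0,1]]'; python3 -m creep '[[0,4,3,0,0,0,1],[0,8,3,0,0,0,1],[0,12,3,0,0,0,1],[0,16,3,0,0,0,1],[0.3,20,3,0,0,0,1],[0.6,24,3,0,0,0,1],[0.9,28,3,0,0,0,1],[1.2,32,3,0,0,0,1],[1.5,36,3,0,0,0,1],[1.8,40,3,0,0,0,1]]'
python3 - <<'E'
from h import *
from fit import *
grab('scene','scene10.png'); grab('top','top10.png')
print(sense()['tcp_pos'])
t=cv2.imread('pics/top10.png')
c=np.hstack([cv2.resize(t[255:345,420:510],None,fx=4.4,fy=4.4),cv2.resize(t[245:335,140:230],None,fx=4.4,fy=4.4)])
cv2.imwrite('pics/c10.png',np.clip(c*1.4,0,255).astype(np.uint8))
rt=(145,255,212,318); rs=(155,340,227,392)
V=[('top10.png',rt,obs('top10.png',rt,60))]
V2=[('scene10.png',rs,obs('scene10.png',rs,60))]
for v in(V,V2):
  x,f=fit(v,lambda p:[tin(*p)],[.4585,.3,-.70],[.006,.006,.1]); print('tin',x,f)
E
```

```text
time: 25.95
tcp_pos: [0.4323, -0.2836, 0.1296]
tcp_rot: [0.906, 0.423, -0.001, -0.001]
force: [0.1, -2.1, -0.2]
finger_gap: 0.0854
finger_force: 0.0
time: 26.78
tcp_pos: [0.451, 0.1175, 0.1593]
tcp_rot: [0.906, 0.423, 0.0, 0.0]
force: [0.9, 0.3, 0.7]
finger_gap: 0.0854
finger_force: 0.0
[0.45148582 0.12074566 0.15933159]
tin [ 0.38920522  0.30026993 -0.21152465] 1007.4921568627451
tin [ 0.45251752  0.30297457 -0.62705312] 1373.0509803921568
```

View pics/c10.png

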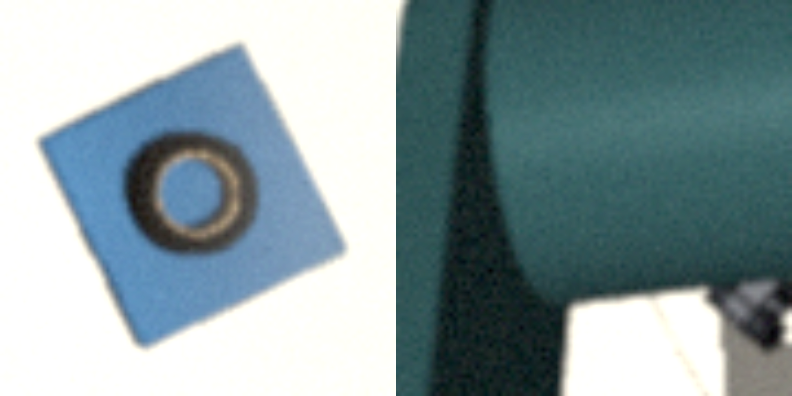

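The tape is centred on the tile: tape (193,193) against a corner mean of (192,196) in the crop. Now the tin.

```bash
python3 -m creep '[[0.1,4,0,0,0,0,1],[0.3,8,0,0,0,0,1],[0.5,12,0,0,0,0,1],[0.6,15.5,0,0,0,0,1],[0.7,17.8,0,0,0,0,1],[0.7,17.8,-2,0,0,0,1],[0.7,17.8,-5,0,0,0,1],[0.7,17.8,-9,0,0,0,1],[0.7,17.8,-9.5,0,0,0,1],[0.7,17.8,-9.5,0,0,0,1]]'; python3 -m creep '[[0,0,0,0,0,0,1],[0,0,0,0,0,0,1],[0,0,0,0,0,0,1]]'
```

```text
time: 27.72
tcp_pos: [0.4561, 0.2918, 0.0618]
tcp_rot: [0.906, 0.422, -0.003, 0.0]
force: [-0.0, 0.2, -0.1]
finger_gap: 0.0855
finger_force: 0.0
time: 27.97
tcp_pos: [0.46, 0.294, 0.0657]
tcp_rot: [0.906, 0.423, 0.002, -0.0]
force: [0.1, 0.1, 0.4]
finger_gap: 0.0853
finger_force: 0.0
```

```bash
python3 -m creep '[[-0.1,0.5,-0.2,0,0,0,1],[-0.1,0.65,-0.4,0,0,0,1],[-0.1,0.65,-2,0,0,0,1],[-0.1,0.65,-4,0,0,0,1],[-0.1,0.65,-5.3,0,0,0,1],[-0.1,0.65,-5.8,0,0,0,1],[-0.1,0.65,-6,0,0,0,1],[-0.1,0.65,-6,0,0,0,1],[-0.1,0.65,-6,0,0,0,1]]'; python3 -m creep '[[0,0,0,0,0,0,0.8],[0,0,0,0,0,0,0.7],[0,0,0,0,0,0,0.6],[0,0,0,0,0,0,0.5],[0,0,0,0,0,0,0.4],[0,0,0,0,0,0,0.3],[0,0,0,0,0,0,0.1],[0,0,0,0,0,0,-0.1],[0,0,0,0,0,0,-0.1]]'
```

```text
time: 28.72
tcp_pos: [0.4578, 0.3004, 0.0042]
tcp_rot: [0.906, 0.423, 0.001, -0.0]
force: [-0.8, 0.0, 0.2]
finger_gap: 0.0856
finger_force: 0.0
time: 29.47
tcp_pos: [0.4576, 0.3002, 0.0045]
tcp_rot: [0.906, 0.423, 0.0, -0.0]
force: [-1.9, -1.2, 9.5]
finger_gap: 0.0581
finger_force: 62.1
```

```bash
python3 -m creep '[[0,0,0.3,0,0,0,-0.2],[0,0,0.9,0,0,0,-0.2],[0,0,2,0,0,0,-0.2],[0,0,3.6,0,0,0,-0.2],[0,0,5.6,0,0,0,-0.2],[0,0,7.8,0,0,0,-0.2],[0,0,10,0,0,0,-0.2],[0,0,12,0,0,0,-0.2],[0,0,14,0,0,0,-0.2],[0,0,15,0,0,0,-0.2]]'; python3 -m creep '[[0,0,0,0,0,-0.04,-0.2],[0,-1,0,0,0,-0.11,-0.2],[0,-3,0,0,0,-0.2,-0.2],[0,-6,0,0,0,-0.29,-0.2],[0,-9,0,0,0,-0.38,-0.2],[0,-12,0,0,0,-0.47,-0.2],[0,-15,0,0,0,-0.56,-0.2],[0,-18,0,0,0,-0.65,-0.2],[0,-21,0,0,0,-0.72,-0.2],[0,-24,0,0,0,-0.75,-0.2]]'
python3 - <<'E'
from h import *
grab('scene','scene11.png'); grab('top','top11.png')
a=cv2.resize(cv2.imread('pics/scene11.png')[200:390,140:360],None,fx=2.4,fy=2.4)
cv2.imwrite('pics/c11.png',a); print(sense()['tcp_pos'])
E
```

```text
time: 30.3
tcp_pos: [0.4583, 0.3006, 0.1567]
tcp_rot: [0.906, 0.423, 0.002, -0.0]
force: [-0.2, 0.3, -1.5]
finger_gap: 0.0582
finger_force: 64.4
time: 31.13
tcp_pos: [0.4567, 0.0587, 0.1536]
tcp_rot: [0.998, 0.06, -0.0, -0.0]
force: [1.1, -0.1, -1.1]
finger_gap: 0.0578
finger_force: 64.5
[0.45707745 0.05665128 0.15363534]
```

View pics/c11.png

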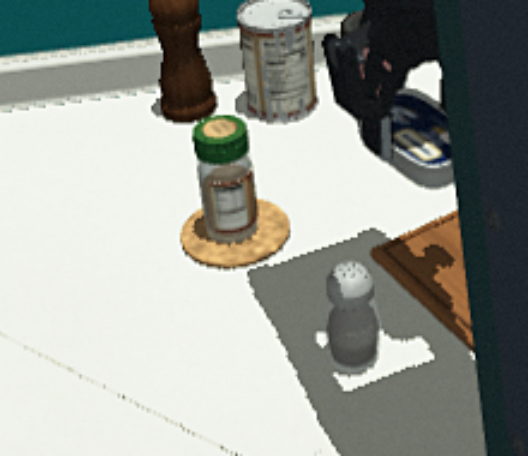

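The tin is held level and turned, the salt shaker is untouched, and the jar stands on the coaster.

```bash
python3 -m creep '[[0,-2,0,0,0,0,-0.2],[0,-4,0,0,0,0,-0.2],[0.1,-5.1,-1,0,0,0,-0.2],[0.1,-5.1,-3,0,0,0,-0.2],[0.1,-5.1,-6,0,0,0,-0.2],[0.1,-5.1,-9,0,0,0,-0.2],[0.1,-5.1,-11,0,0,0,-0.2],[0.1,-5.1,-11.5,0,0,0,-0.2],[0.1,-5.1,-11.5,0,0,0,-0.2],[0.1,-5.1,-11.5,0,0,0,-0.2]]'; python3 -c "
from h import *
for i in range(3): grab('scene','x.png')
s=sense();print(s['tcp_pos'],s['tcp_rot'])"
```

```text
time: 32.07
tcp_pos: [0.4586, 0.0094, 0.039]
tcp_rot: [0.998, 0.062, 0.0, -0.0]
force: [0.3, -0.3, -1.4]
finger_gap: 0.0582
finger_force: 65.0
[0.45958746 0.00908895 0.03983028] [9.98105659e-01 6.15072975e-02 1.38055736e-03 1.99063088e-04]
```

```bash
python3 -m creep '[[0,0,-0.8,0,0,0,-0.2],[0,0,-1.6,0,0,0,-0.2],[0,0,-2,0,0,0,-0.2],[0,0,-2.2,0,0,0,-0.2],[0,0,-2.35,0,0,0,-0.2],[0,0,-2.45,0,0,0,-0.2],[0,0,-2.55,0,0,0,-0.2],[0,0,-2.55,0,0,0,-0.2]]'
```

```text
time: 32.88
tcp_pos: [0.4579, 0.0091, 0.0145]
tcp_rot: [0.998, 0.061, -0.0, -0.0]
force: [-5.5, 0.5, 25.5]
finger_gap: 0.0585
finger_force: 67.3
```

Contact. Release, rise and withdraw, then inspect everything.

```bash
python3 -m creep '[[0,0,0.15,0,0,0,0.4],[0,0,0.15,0,0,0,0.6],[0,0,0.15,0,0,0,0.8],[0,0,0.15,0,0,0,1],[0,0,0.15,0,0,0,1],[0,0,0.15,0,0,0,1],[0,0,1,0,0,0,1],[0,0,4,0,0,0,1],[0,0,8,0,0,0,1],[0,0,12,0,0,0,1]]'; python3 -m creep '[[0,0,4,0,0,0,1],[0,-4,7,0,0,0,1],[0,-8,9,0,0,0,1],[0,-12,9,0,0,0,1],[0,-16,9,0,0,0,1],[0,-20,9,0,0,0,1],[0,-24,9,0,0,0,1],[-1,-28,9,0,0,0,1],[-2,-32,9,0,0,0,1],[-3,-36,9,0,0,0,1]]'; python3 -m creep '[[-1,-4,0,0,0,0,1],[-2,-8,0,0,0,0,1],[-3,-12,0,0,0,0,1],[-3,-12,0,0,0,0,1],[-3,-12,0,0,0,0,1]]'
python3 - <<'E'
from h import *
grab('top','top12.png')
t=cv2.imread('pics/top12.png')
c=cv2.resize(t[170:350,220:510],None,fx=2.7,fy=2.7);cv2.imwrite('pics/c12.png',np.clip(c*1.4,0,255).astype(np.uint8))
E
```

```text
time: 33.72
tcp_pos: [0.4569, 0.0092, 0.1341]
tcp_rot: [0.998, 0.061, -0.002, -0.0]
force: [1.1, 1.1, 0.0]
finger_gap: 0.0854
finger_force: 0.0
time: 34.55
tcp_pos: [0.4278, -0.3506, 0.2236]
tcp_rot: [0.998, 0.061, 0.0, -0.0]
force: [0.6, -0.3, 0.7]
finger_gap: 0.0856
finger_force: 0.0
time: 34.97
tcp_pos: [0.3977, -0.4709, 0.2231]
tcp_rot: [0.998, 0.06, -0.0, -0.0]
force: [0.1, 0.1, -0.9]
finger_gap: 0.0851
finger_force: 0.0
```

View pics/c12.png

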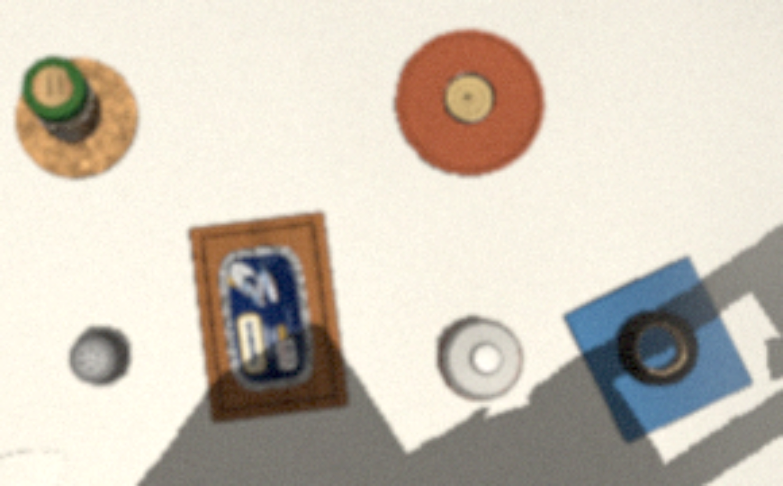

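All four things are centred in their places. The tin is at about (266,317) against the board's centre of (268,317), lying along it, and the salt and timer stand where they were.

```bash
python3 -c "
from bench import manip
print(manip.sign_off())"
```

```text
the job is handed in; nothing more can be done
None
```

The pile is taken apart in the order asked, with the candle, jar, tape and tin each centred in its place, the salt shaker and egg timer left alone, and the job handed in at about 35 s.

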